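Heft the sugar tins: stage the emptiest for refilling, hold up the fullest

ROBOT

A 6-joint arm with a two-finger parallel gripper is mounted at the origin on the work surface. World frame = base frame: x ahead of the robot, y to its left, z up, the work surface at z = 0. Lengths are in m, angles in rad, forces in N, time in s.
With the tool pointing down it reaches from about 0.35 to 0.875 m from the base axis. Payload 15.5 kg.
Tool frame: the origin (TCP) lies at the very end of the fingers, on their centre line; the grasp point (between the pads) lies 19 mm behind it; z points along the fingers, y is the line along which they close (so a half turn about z gives the same grasp; the last joint's range is limited). The gripper opens to 85 mm and grips with 20 to 120 N. Pads are 22 mm wide; open, the fingers measure 114 mm over their backs; the gripper's body (76 mm by 85 mm) begins 54 mm behind the grasp point. The pads swing forward as they close: fully open they stand 13 mm farther back than shut.
Start: joints at [1.143, 0.494, 1.345, -0, 1.302, -0.096], TCP at [0.204, 0.591, 0.21] pointing down, gripper open.
Joint ranges: [-2.91, 2.91], [-0.82, 2.16], [0.22, 2.67], [-1.22, 4.37], [0.12, 2.79], [-3.08, 3.08]. Speed limits (rad/s): [1.89, 1.89, 2.57, 3.01, 3.01, 3.01].

INTERFACE

Orientations are given as a unit quaternion [w, x, y, z].
In Python, from rig import env, get_image, camera_model, close_job, nets gives the robot as it stands.
- The arm moves only by the shell command python3 -m crank 'ROWS' [FORCE]. ROWS is JSON, a list of rows, each an object with "delta_rot": the turn, a rotation vector about the world's x, y, z in degrees, a list of three; "offset": the shift along the world's x, y, z in mm, a list of three; "gripper": the opening, from -1 (shut) to 1 (fully open). In form: [{"delta_rot": [wx, wy, wz], "offset": [x, y, z], "gripper": gripper}, ...]. A call has 1 to 12 rows; each row is the pose to reach, as a shift and turn from the pose commanded when the call began; what a row does not reach only later rows make up. A row lasts 1/8 s, in which the tool goes at most 62.5 mm and 10.7 degrees, less where a joint would pass 70% of its speed; a pose out of reach is approached as far as the arm can. A call with a gripper value outside its range is refused whole. The fingers move at their own pace and stop on an object; FORCE is the grip in N (left out, the last holds). Time passes only in rows, so rows that repeat a pose let the fingers close. It gives the time, the measured TCP pose, the force, the opening and the grip force at its end, in the units of the state.
- env.read_state(): the state, without advancing time (a new reading comes with each control period).
- get_image(name): name is "side" or "top"; returns (picture, depth): 384x512x3 uint8, blue, green, red; 384x512 float32, m along the optical axis (not along the pixel's ray), 0 where there is no reading.
- camera_model(name): a dict with "mtx" (3x3 intrinsics, pixels), "cam_to_world" (4x4, takes a point from camera to world coordinates). Camera axes: x right, y down, z forward; pixel columns grow to the right and rows downward; lengths in m; the calibration is good to about 2 mm. A picture is of the moment at which its call begins. camera_model takes no time and is no camera call.
- close_job(): hands the job in; it is judged then, once.
Trained networks look in the newest picture that a camera, given by its name, has taken for a name from the list of things; names that differ only in an ending like _2 or _b are one class to them, and where a whole thing is asked for, a point or a joint stands for the part that bears it (a point fixed in the world has none). Each returns a list of dicts, best first, with "score" (0 to 1); they miss things now and then, are a little off and sometimes report something else, mostly with a low value. They report only what shows in the picture. A call takes as long as a camera call.
- nets.look_for(camera, name): "extent" ([left, top, right, bottom] in pixels, round what is visible of it).
- nets.trace(camera, name): "region" (384x512 bool, what is visible of it) and "extent" ([left, top, right, bottom] in pixels, round what is visible of it).
The state is a dict: "time": time; "q": joint angles; "qvel": joint speeds; "joint_efforts": joint torques, N m; "tool_pos": TCP position; "tool_rot": TCP orientation; "ft_force": force on the tool from outside, world axes, zero at the start; "moment": the same for the moment, N m; "finger_gap": finger opening in m; "grip_force": force on a finger pad.
Only numpy, scipy, OpenCV 4.12 (cv2) and the standard library are available. Lean on these libraries where they do the work, as an engineer would, in place of code of your own. Each camera call takes 0.05 s, during which the arm holds its last target. There are 200 camera calls.

TASK

Heft the three identical steel sugar tins standing on the counter: stand the lightest upright on the black tray, midway between the sugar carton and the hexagonal bowl, ready to be refilled, and leave the middling one on the counter where you found it. Then lift the heaviest, hold it up about 20 cm above the counter, upright and clear of everything, and finish while still holding it there. Do not drop or knock over a tin, and leave the carton, the bowl, the mug and the plate of cakes where they are.

Things in the scene. Friction and masses are not known exactly. Their poses are not given: they have to be found in the camera images.
- tin_a: one of three closed steel sugar tins that look exactly alike: upright cylinder 66 mm across, 110 mm high, the top 16 mm a shut lid 64 mm across that stays on. Origin at the centre of the underside, z up the axis. They differ only in hidden weight, 0.12 to 0.56 kg, each at least 0.1 kg from the next
- tin_b: one of three closed steel sugar tins that look exactly alike: upright cylinder 66 mm across, 110 mm high, the top 16 mm a shut lid 64 mm across that stays on. Origin at the centre of the underside, z up the axis. They differ only in hidden weight, 0.12 to 0.56 kg, each at least 0.1 kg from the next
- tin_c: one of three closed steel sugar tins that look exactly alike: upright cylinder 66 mm across, 110 mm high, the top 16 mm a shut lid 64 mm across that stays on. Origin at the centre of the underside, z up the axis. They differ only in hidden weight, 0.12 to 0.56 kg, each at least 0.1 kg from the next
- tray: black serving tray with a red-brown edge, 430 mm (its x) by 290 mm (its y), fixed to the counter. Origin at the centre of its underside; floor 6 mm above the counter, rim 22 mm high. Carton towards its -x end, bowl towards its +x end; the gap of about 180 mm between them is centred on the tray's centre to about 10 mm along x, 15 mm along y
- carton: plain cardboard sugar carton with a paper band standing on the tray, 65 mm (x) by 95 mm (y) by 120 mm high, origin at the centre of its underside. Leave it alone
- bowl: small white hexagonal bowl with a blue rim standing on the tray, about 110 mm across and 55 mm high, origin at the centre of its underside. Leave it alone
- mug: white mug on the counter, 80 mm across and 92 mm high, handle at its +y, origin at the centre of its underside. Leave it alone
- cakes: white plate 150 mm across with three chocolate cup cakes, 63 mm high in all, one piece, origin at the centre of its underside. Leave it alone

How it is judged:
By the outcome, as a careful person would: the job done as asked, in the order asked, and still so for the second after the job is handed in, while the arm keeps its last pose, push and grip.
It also fails if it takes over 70 s, if anything falls off the work surface, if the arm or the gripper's body presses on something with over 40 N, if the wrist force passes 120 N, or if a joint passes its speed limit or range.

## Working session

There is one attempt and no reset: what is moved stays moved. The work goes in short steps, Python scripts to look and compute and a shell command to move; the robot and the scene stay as the last step left them, time stands still between calls to the robot, and variables do not carry over. Pictures are saved under pics/ and viewed, at most 10 in all, crops included, and the job is handed in when it is done.

```bash
mkdir -p pics
cat > h.py <<'E'
from rig import env,get_image,camera_model,nets
import numpy as np,cv2
def pts(cam,depth,mask):
    m=camera_model(cam);K=np.array(m["mtx"]);T=np.array(m["cam_to_world"])
    v,u=np.nonzero(mask&(depth>0));z=depth[v,u]
    p=np.c_[(u-K[0,2])/K[0,0]*z,(v-K[1,2])/K[1,1]*z,z]
    return p@T[:3,:3].T+T[:3,3]
E
python3 - <<'E'
from h import *
s=env.read_state();print(s)
ims=[]
for c in("top","side"):
    im,d=get_image(c);im=im.copy();print(c,np.round(camera_model(c)["cam_to_world"],2).tolist())
    for n in("tin_a","tray","carton","bowl","mug","cakes"):
        for r in nets.trace(c,n):
            if r["score"]<.3: continue
            p=pts(c,d,r["region"])
            if len(p)<10: continue
            zt=np.percentile(p[:,2],95);t=p[p[:,2]>zt-.012]
            (cx,cy),rad=cv2.minEnclosingCircle(t[:,:2].astype(np.float32))
            print(c,n,round(r["score"],2),[int(x) for x in r["extent"]],"ztop",zt.round(3),"top mid",((np.percentile(t,2,axis=0)+np.percentile(t,98,axis=0))/2).round(3),"size",np.ptp(t,axis=0).round(3),"circ",np.round([cx,cy,rad],3))
            a,b,e,f=map(int,r["extent"]);cv2.putText(im,n,(a,b),0,.4,(0,0,255),1)
    ims.append(im)
    cv2.imwrite(f"pics/{c}0.png",im)
E
```

```text
{'time': 0.0, 'q': array([ 1.14352358e+00,  4.94183290e-01,  1.34616894e+00,  2.58540929e-05,
        1.30251398e+00, -9.54912802e-02]), 'qvel': array([-0.00014731, -0.00035307,  0.0015147 ,  0.0016505 , -0.00337534,
       -0.00015547]), 'joint_efforts': array([-4.69770835e-03, -8.82178473e+01, -3.83877218e+01, -4.08458573e-04,
        9.81698890e-03,  1.94759468e-05]), 'tool_pos': array([0.20339195, 0.59054417, 0.20928741]), 'tool_rot': array([-1.76592857e-04,  1.65134257e-01,  9.86270892e-01, -6.11929254e-04]), 'ft_force': array([-0.05159424,  0.17435301,  0.1641938 ]), 'moment': array([-0.06047951, -0.00923009, -0.00910477]), 'grip_force': 0.0, 'finger_gap': 0.08553920049129539}
top [[-0.03, -1.0, 0.08, 0.46], [-1.0, 0.03, -0.0, -0.03], [-0.0, -0.08, -1.0, 1.16], [0.0, 0.0, 0.0, 1.0]]
top tin_a 0.86 [249, 189, 270, 217] ztop 0.115 top mid [ 0.549 -0.033  0.111] size [0.064 0.061 0.014] circ [ 0.549 -0.034  0.032]
top tin_a 0.76 [298, 196, 325, 218] ztop 0.114 top mid [ 0.535 -0.178  0.111] size [0.061 0.061 0.012] circ [ 0.536 -0.178  0.032]
top tin_a 0.66 [352, 201, 388, 228] zt
[... 1169 characters left out ...]
38  0.106] size [0.061 0.064 0.014] circ [ 0.552 -0.036  0.032]
side tray 0.73 [160, 99, 307, 174] ztop 0.022 top mid [0.541 0.273 0.034] size [0.449 0.317 0.114] circ [0.542 0.277 0.258]
side carton 0.92 [171, 98, 198, 148] ztop 0.126 top mid [0.409 0.277 0.121] size [0.068 0.099 0.014] circ [0.41  0.277 0.055]
side bowl 0.83 [258, 110, 293, 135] ztop 0.059 top mid [0.682 0.273 0.054] size [0.104 0.116 0.015] circ [0.682 0.271 0.058]
side mug 0.82 [326, 284, 376, 349] ztop 0.092 top mid [ 0.669 -0.404  0.087] size [0.08  0.086 0.016] circ [ 0.674 -0.398  0.048]
side cakes 0.83 [297, 170, 352, 224] ztop 0.061 top mid [ 0.731 -0.067  0.056] size [0.123 0.128 0.015] circ [ 0.739 -0.067  0.07 ]
```

View pics/top0.png

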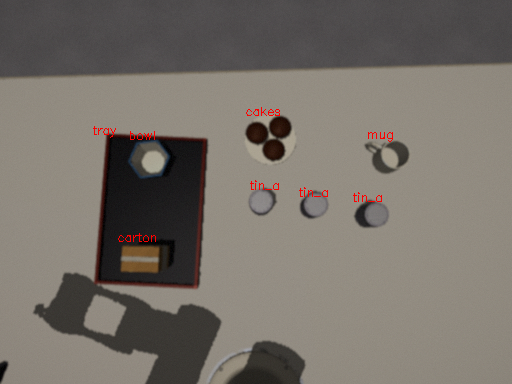

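```bash
python3 -m crank '[{"delta_rot":[0,0,0],"offset":[29,-52,0],"gripper":1},{"delta_rot":[0,0,0],"offset":[58,-104,0],"gripper":1},{"delta_rot":[0,0,0],"offset":[87,-156,0],"gripper":1},{"delta_rot":[0,0,0],"offset":[116,-208,0],"gripper":1},{"delta_rot":[0,0,0],"offset":[145,-260,0],"gripper":1},{"delta_rot":[0,0,0],"offset":[174,-312,0],"gripper":1},{"delta_rot":[0,0,0],"offset":[203,-364,0],"gripper":1},{"delta_rot":[0,0,0],"offset":[232,-416,0],"gripper":1},{"delta_rot":[0,0,0],"offset":[261,-468,0],"gripper":1},{"delta_rot":[0,0,0],"offset":[290,-520,0],"gripper":1},{"delta_rot":[0,0,0],"offset":[319,-572,0],"gripper":1},{"delta_rot":[0,0,0],"offset":[347,-624,0],"gripper":1}]' 60
```

```text
time: 2.2
tool_pos: [0.5514, -0.0351, 0.21]
tool_rot: [0.0, 0.165, 0.986, 0.0]
ft_force: [1.5, 1.0, 0.8]
finger_gap: 0.0856
grip_force: 0.0
```

The picture shows the tins at about (261,201), (315,205) and (376,214). The carton is at (140,259) and the bowl at (151,160) on the tray, with the mug at (390,155) and the cakes at (270,140). The nets agree with this. Next I lower onto the first tin.

```bash
python3 -c "
from h import *
s=env.read_state();print(s['tool_pos'],s['ft_force'])"
python3 -m crank '[{"delta_rot":[0,0,0],"offset":[0,0,-40],"gripper":1},{"delta_rot":[0,0,0],"offset":[0,0,-80],"gripper":1},{"delta_rot":[0,0,0],"offset":[0,0,-110],"gripper":1},{"delta_rot":[0,0,0],"offset":[0,0,-135],"gripper":1},{"delta_rot":[0,0,0],"offset":[0,0,-155],"gripper":1},{"delta_rot":[0,0,0],"offset":[0,0,-162],"gripper":1},{"delta_rot":[0,0,0],"offset":[0,0,-162],"gripper":1}]' 60
python3 -m crank '[{"delta_rot":[0,0,0],"offset":[0,0,0],"gripper":-1},{"delta_rot":[0,0,0],"offset":[0,0,0],"gripper":-1},{"delta_rot":[0,0,0],"offset":[0,0,0],"gripper":-1},{"delta_rot":[0,0,0],"offset":[0,0,0],"gripper":-1},{"delta_rot":[0,0,0],"offset":[0,0,0],"gripper":-1},{"delta_rot":[0,0,0],"offset":[0,0,0],"gripper":-1}]' 60
```

```text
[ 0.55144051 -0.03506494  0.21004971] [1.46148947 1.03115838 0.76528477]
time: 3.08
tool_pos: [0.5507, -0.0331, 0.0479]
tool_rot: [-0.0, 0.165, 0.986, 0.0]
ft_force: [0.0, -0.3, 1.0]
finger_gap: 0.0855
grip_force: 0.0
time: 3.82
tool_pos: [0.5512, -0.0332, 0.0492]
tool_rot: [0.001, 0.165, 0.986, -0.0]
ft_force: [-1.8, -0.3, 10.6]
finger_gap: 0.0642
grip_force: 63.5
```

```bash
python3 -m crank '[{"delta_rot":[0,0,0],"offset":[0,0,8],"gripper":-1},{"delta_rot":[0,0,0],"offset":[0,0,20],"gripper":-1},{"delta_rot":[0,0,0],"offset":[0,0,32],"gripper":-1},{"delta_rot":[0,0,0],"offset":[0,0,40],"gripper":-1},{"delta_rot":[0,0,0],"offset":[0,0,40],"gripper":-1},{"delta_rot":[0,0,0],"offset":[0,0,40],"gripper":-1},{"delta_rot":[0,0,0],"offset":[0,0,40],"gripper":-1},{"delta_rot":[0,0,0],"offset":[0,0,40],"gripper":-1}]' 60
python3 - <<'E'
from h import *
for i in range(4):
    im,d=get_image("side");s=env.read_state();print(s["time"],s["ft_force"].round(2),s["moment"].round(2),s["joint_efforts"].round(2))
cv2.imwrite("pics/lift1.png",cv2.resize(im[130:300,200:370],None,fx=3,fy=3))
E
```

```text
time: 4.82
tool_pos: [0.5504, -0.0331, 0.0876]
tool_rot: [-0.0, 0.165, 0.986, 0.0]
ft_force: [0.0, -1.1, -1.6]
finger_gap: 0.0639
grip_force: 66.1
4.875 [-0.27 -0.02 -0.83] [ 0.    0.01 -0.01] [  0.   -82.26 -27.44  -0.     0.     0.  ]
4.925 [-0.38  0.28 -1.09] [-0.    0.03  0.01] [  0.   -82.23 -27.44  -0.     0.    -0.  ]
4.975 [ 0.16  0.41 -1.13] [-0.02  0.02  0.  ] [ -0.   -82.21 -27.45  -0.     0.     0.  ]
5.025 [ 0.15  0.32 -2.45] [ 0.01 -0.01  0.03] [ -0.   -82.2  -27.46  -0.     0.     0.  ]
```

View pics/lift1.png

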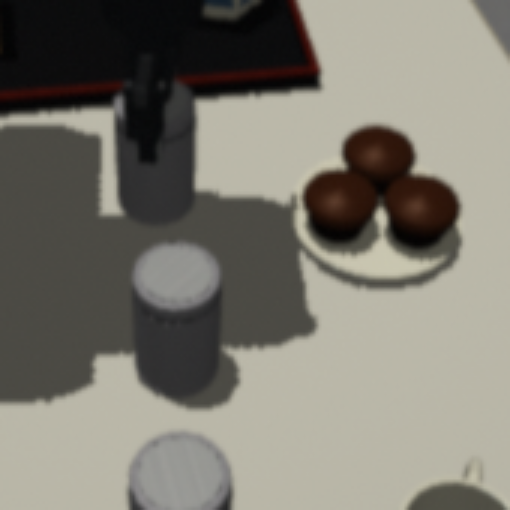

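The lifted tin hangs upright at crop (155,150), clear of the counter. I'll average more force readings, then set it back.

```bash
cat > w.py <<'E'
from h import *
F=[];J=[]
for i in range(12):
    get_image("top");s=env.read_state();F.append(s["ft_force"]);J.append(s["joint_efforts"])
print(s["time"],s["tool_pos"].round(4),np.mean(F,0).round(2),np.std(F,0).round(2),np.mean(J,0).round(3)[:3])
E
python3 w.py
python3 -m crank '[{"delta_rot":[0,0,0],"offset":[0,0,-12],"gripper":-1},{"delta_rot":[0,0,0],"offset":[0,0,-24],"gripper":-1},{"delta_rot":[0,0,0],"offset":[0,0,-32],"gripper":-1},{"delta_rot":[0,0,0],"offset":[0,0,-37],"gripper":-1},{"delta_rot":[0,0,0],"offset":[0,0,-39],"gripper":-1},{"delta_rot":[0,0,0],"offset":[0,0,-39],"gripper":-1},{"delta_rot":[0,0,0],"offset":[0,0,-39],"gripper":0.8},{"delta_rot":[0,0,0],"offset":[0,0,-39],"gripper":1},{"delta_rot":[0,0,0],"offset":[0,0,-39],"gripper":1},{"delta_rot":[0,0,0],"offset":[0,0,-39],"gripper":1},{"delta_rot":[0,0,0],"offset":[0,0,-39],"gripper":1},{"delta_rot":[0,0,0],"offset":[0,0,-39],"gripper":1}]' 60
python3 -m crank '[{"delta_rot":[0,0,0],"offset":[0,0,20],"gripper":1},{"delta_rot":[0,0,0],"offset":[0,0,39],"gripper":1},{"delta_rot":[0,0,0],"offset":[0,0,39],"gripper":1},{"delta_rot":[0,0,0],"offset":[0,0,39],"gripper":1},{"delta_rot":[0,0,0],"offset":[0,0,39],"gripper":1}]'
python3 w.py
```

```text
5.625 [ 0.5506 -0.0331  0.0879] [ 0.16  0.12 -1.54] [0.45 0.44 0.4 ] [-1.0000e-03 -8.2242e+01 -2.7482e+01]
time: 7.12
tool_pos: [0.5506, -0.0331, 0.0489]
tool_rot: [-0.0, 0.165, 0.986, -0.0]
ft_force: [-0.4, -0.9, -0.3]
finger_gap: 0.0854
grip_force: 0.0
time: 7.75
tool_pos: [0.5501, -0.033, 0.0872]
tool_rot: [-0.001, 0.165, 0.986, 0.0]
ft_force: [-0.1, -0.2, 1.0]
finger_gap: 0.0853
grip_force: 0.0
8.35 [ 0.5506 -0.0331  0.0879] [-0.11 -0.02  0.02] [0.54 0.44 0.43] [  0.    -81.436 -27.093]
```

T1 weighs about 0.15 kg. The tins are at least 0.1 kg apart and none is under 0.12 kg, so T1 must be the lightest. Next I heft T2.

```bash
python3 -m crank '[{"delta_rot":[0,0,0],"offset":[0,0,50],"gripper":1},{"delta_rot":[0,0,0],"offset":[0,0,90],"gripper":1},{"delta_rot":[0,0,0],"offset":[-4,-40,100],"gripper":1},{"delta_rot":[0,0,0],"offset":[-8,-90,100],"gripper":1},{"delta_rot":[0,0,0],"offset":[-14,-130,100],"gripper":1},{"delta_rot":[0,0,0],"offset":[-14,-146,100],"gripper":1},{"delta_rot":[0,0,0],"offset":[-14,-146,60],"gripper":1},{"delta_rot":[0,0,0],"offset":[-14,-146,20],"gripper":1},{"delta_rot":[0,0,0],"offset":[-14,-146,-10],"gripper":1},{"delta_rot":[0,0,0],"offset":[-14,-146,-30],"gripper":1},{"delta_rot":[0,0,0],"offset":[-14,-146,-39],"gripper":1},{"delta_rot":[0,0,0],"offset":[-14,-146,-39],"gripper":1}]'
python3 -m crank '[{"delta_rot":[0,0,0],"offset":[0,0,0],"gripper":-1},{"delta_rot":[0,0,0],"offset":[0,0,0],"gripper":-1},{"delta_rot":[0,0,0],"offset":[0,0,0],"gripper":-1},{"delta_rot":[0,0,0],"offset":[0,0,0],"gripper":-1},{"delta_rot":[0,0,0],"offset":[0,0,0],"gripper":-1},{"delta_rot":[0,0,0],"offset":[0,0,8],"gripper":-1},{"delta_rot":[0,0,0],"offset":[0,0,20],"gripper":-1},{"delta_rot":[0,0,0],"offset":[0,0,32],"gripper":-1},{"delta_rot":[0,0,0],"offset":[0,0,39],"gripper":-1},{"delta_rot":[0,0,0],"offset":[0,0,39],"gripper":-1},{"delta_rot":[0,0,0],"offset":[0,0,39],"gripper":-1},{"delta_rot":[0,0,0],"offset":[0,0,39],"gripper":-1}]' 60
python3 w.py
python3 -m crank '[{"delta_rot":[0,0,0],"offset":[0,0,-12],"gripper":-1},{"delta_rot":[0,0,0],"offset":[0,0,-24],"gripper":-1},{"delta_rot":[0,0,0],"offset":[0,0,-32],"gripper":-1},{"delta_rot":[0,0,0],"offset":[0,0,-37],"gripper":-1},{"delta_rot":[0,0,0],"offset":[0,0,-38],"gripper":-1},{"delta_rot":[0,0,0],"offset":[0,0,-38],"gripper":-1},{"delta_rot":[0,0,0],"offset":[0,0,-38],"gripper":0.8},{"delta_rot":[0,0,0],"offset":[0,0,-38],"gripper":1},{"delta_rot":[0,0,0],"offset":[0,0,-38],"gripper":1},{"delta_rot":[0,0,0],"offset":[0,0,-38],"gripper":1},{"delta_rot":[0,0,0],"offset":[0,0,-38],"gripper":1}]' 60
```

```text
time: 9.85
tool_pos: [0.5366, -0.1787, 0.0488]
tool_rot: [-0.0, 0.165, 0.986, 0.0]
ft_force: [0.7, 0.5, -0.5]
finger_gap: 0.0854
grip_force: 0.0
time: 11.35
tool_pos: [0.5363, -0.179, 0.0875]
tool_rot: [-0.0, 0.165, 0.986, 0.0]
ft_force: [-0.8, -0.3, -2.9]
finger_gap: 0.0635
grip_force: 66.7
11.95 [ 0.5366 -0.1791  0.0879] [-0.21 -0.03 -2.67] [0.29 0.62 0.44] [-1.0000e-03 -8.5116e+01 -2.8517e+01]
time: 13.32
tool_pos: [0.5366, -0.1791, 0.0499]
tool_rot: [-0.0, 0.165, 0.986, 0.0]
ft_force: [0.3, 0.1, -0.2]
finger_gap: 0.0851
grip_force: 0.0
```

T2 weighs about 0.27 kg. With 0.15, 0.27 and gaps of at least 0.1, T3 can only be the heaviest, and lifting it will confirm that. I'll fetch T1 now.

```bash
python3 -m crank '[{"delta_rot":[0,0,0],"offset":[0,0,40],"gripper":1},{"delta_rot":[0,0,0],"offset":[0,0,90],"gripper":1},{"delta_rot":[0,0,0],"offset":[0,0,135],"gripper":1},{"delta_rot":[0,0,0],"offset":[6,50,138],"gripper":1},{"delta_rot":[0,0,0],"offset":[10,100,138],"gripper":1},{"delta_rot":[0,0,0],"offset":[14,140,138],"gripper":1},{"delta_rot":[0,0,0],"offset":[14,146,130],"gripper":1},{"delta_rot":[0,0,0],"offset":[14,146,90],"gripper":1},{"delta_rot":[0,0,0],"offset":[14,146,50],"gripper":1},{"delta_rot":[0,0,0],"offset":[14,146,20],"gripper":1},{"delta_rot":[0,0,0],"offset":[14,146,-1],"gripper":1},{"delta_rot":[0,0,0],"offset":[14,146,-1],"gripper":1}]'
python3 -m crank '[{"delta_rot":[0,0,0],"offset":[0,0,0],"gripper":-1},{"delta_rot":[0,0,0],"offset":[0,0,0],"gripper":-1},{"delta_rot":[0,0,0],"offset":[0,0,0],"gripper":-1},{"delta_rot":[0,0,0],"offset":[0,0,0],"gripper":-1},{"delta_rot":[0,0,0],"offset":[0,0,0],"gripper":-1},{"delta_rot":[0,0,0],"offset":[0,0,8],"gripper":-1},{"delta_rot":[0,0,0],"offset":[0,0,25],"gripper":-1},{"delta_rot":[0,0,0],"offset":[0,0,50],"gripper":-1},{"delta_rot":[0,0,0],"offset":[0,0,80],"gripper":-1},{"delta_rot":[0,0,0],"offset":[0,10,100],"gripper":-1},{"delta_rot":[0,0,0],"offset":[0,30,110],"gripper":-1},{"delta_rot":[0,0,0],"offset":[-2,60,110],"gripper":-1}]' 60
python3 -m crank '[{"delta_rot":[0,0,0],"offset":[-1,35,0],"gripper":-1},{"delta_rot":[0,0,0],"offset":[-2,70,0],"gripper":-1},{"delta_rot":[0,0,0],"offset":[-4,105,0],"gripper":-1},{"delta_rot":[0,0,0],"offset":[-6,140,0],"gripper":-1},{"delta_rot":[0,0,0],"offset":[-8,175,0],"gripper":-1},{"delta_rot":[0,0,0],"offset":[-9,210,0],"gripper":-1},{"delta_rot":[0,0,0],"offset":[-10,235,0],"gripper":-1},{"delta_rot":[0,0,0],"offset":[-10,247,0],"gripper":-1},{"delta_rot":[0,0,0],"offset":[-10,250,0],"gripper":-1},{"delta_rot":[0,0,0],"offset":[-10,250,0],"gripper":-1}]'
```

```text
time: 14.82
tool_pos: [0.5495, -0.0335, 0.0475]
tool_rot: [-0.001, 0.165, 0.986, -0.0]
ft_force: [0.3, -0.5, 0.0]
finger_gap: 0.0852
grip_force: 0.0
time: 16.32
tool_pos: [0.549, 0.0279, 0.1599]
tool_rot: [0.001, 0.166, 0.986, 0.0]
ft_force: [0.1, 1.1, -1.3]
finger_gap: 0.0642
grip_force: 66.2
time: 17.58
tool_pos: [0.5385, 0.2764, 0.1589]
tool_rot: [-0.0, 0.165, 0.986, -0.0]
ft_force: [-0.4, -0.3, -1.4]
finger_gap: 0.0639
grip_force: 66.3
```

```bash
python3 -m crank '[{"delta_rot":[0,0,0],"offset":[0,0,-25],"gripper":-1},{"delta_rot":[0,0,0],"offset":[0,0,-50],"gripper":-1},{"delta_rot":[0,0,0],"offset":[0,0,-75],"gripper":-1},{"delta_rot":[0,0,0],"offset":[0,0,-92],"gripper":-1},{"delta_rot":[0,0,0],"offset":[0,0,-100],"gripper":-1},{"delta_rot":[0,0,0],"offset":[0,0,-103],"gripper":-1},{"delta_rot":[0,0,0],"offset":[0,0,-104],"gripper":-1},{"delta_rot":[0,0,0],"offset":[0,0,-104],"gripper":-1}]'
python3 -m crank '[{"delta_rot":[0,0,0],"offset":[0,0,0],"gripper":0.8},{"delta_rot":[0,0,0],"offset":[0,0,0],"gripper":1},{"delta_rot":[0,0,0],"offset":[0,0,0],"gripper":1},{"delta_rot":[0,0,0],"offset":[0,0,0],"gripper":1},{"delta_rot":[0,0,0],"offset":[0,0,0],"gripper":1},{"delta_rot":[0,0,0],"offset":[0,0,30],"gripper":1},{"delta_rot":[0,0,0],"offset":[0,0,70],"gripper":1},{"delta_rot":[0,0,0],"offset":[0,0,115],"gripper":1},{"delta_rot":[0,0,0],"offset":[0,0,155],"gripper":1},{"delta_rot":[0,0,0],"offset":[0,-50,155],"gripper":1},{"delta_rot":[0,0,0],"offset":[0,-105,155],"gripper":1},{"delta_rot":[0,0,0],"offset":[0,-160,155],"gripper":1}]'
python3 -m crank '[{"delta_rot":[0,0,0],"offset":[-3,-55,0],"gripper":1},{"delta_rot":[0,0,0],"offset":[-6,-110,0],"gripper":1},{"delta_rot":[0,0,0],"offset":[-9,-165,0],"gripper":1},{"delta_rot":[0,0,0],"offset":[-12,-220,0],"gripper":1},{"delta_rot":[0,0,0],"offset":[-15,-270,0],"gripper":1},{"delta_rot":[0,0,0],"offset":[-18,-320,0],"gripper":1},{"delta_rot":[0,0,0],"offset":[-24,-370,0],"gripper":1},{"delta_rot":[0,0,0],"offset":[-29,-415,0],"gripper":1},{"delta_rot":[0,0,0],"offset":[-32,-445,0],"gripper":1},{"delta_rot":[0,0,0],"offset":[-32,-454,0],"gripper":1},{"delta_rot":[0,0,0],"offset":[-32,-454,0],"gripper":1}]'
python3 - <<'E'
from h import *
for c in("top","side"):
    im,d=get_image(c);cv2.imwrite(f"pics/{c}1.png",im)
    for n in("tin_a","carton","bowl"):
        for r in nets.trace(c,n):
            if r["score"]<.3: continue
            p=pts(c,d,r["region"]);zt=np.percentile(p[:,2],95);t=p[p[:,2]>zt-.012]
            print(c,n,round(r["score"],2),[int(x) for x in r["extent"]],((np.percentile(t,2,axis=0)+np.percentile(t,98,axis=0))/2).round(3),np.ptp(t,axis=0).round(3))
E
```

```text
time: 18.58
tool_pos: [0.5387, 0.2767, 0.0563]
tool_rot: [0.0, 0.165, 0.986, -0.0]
ft_force: [-5.3, -3.6, 11.7]
finger_gap: 0.0638
grip_force: 67.9
time: 20.08
tool_pos: [0.5384, 0.1155, 0.21]
tool_rot: [0.0, 0.165, 0.986, 0.0]
ft_force: [1.5, 0.1, -0.7]
finger_gap: 0.0856
grip_force: 0.0
time: 21.45
tool_pos: [0.5066, -0.3369, 0.2097]
tool_rot: [-0.0, 0.165, 0.986, 0.0]
ft_force: [1.3, -0.1, -0.4]
finger_gap: 0.0857
grip_force: 0.0
top tin_a 0.77 [299, 194, 329, 220] [ 0.535 -0.178  0.111] [0.061 0.061 0.015]
top tin_a 0.67 [132, 197, 166, 223] [0.536 0.275 0.116] [0.064 0.063 0.014]
top tin_a 0.66 [351, 205, 388, 228] [ 0.499 -0.335  0.11 ] [0.054 0.063 0.016]
top carton 0.89 [118, 246, 167, 270] [0.407 0.28  0.126] [0.069 0.099 0.015]
top bowl 0.88 [126, 138, 170, 178] [0.68  0.275 0.057] [0.105 0.116 0.017]
side tin_a 0.87 [244, 272, 278, 332] [ 0.507 -0.34   0.107] [0.064 0.064 0.014]
side tin_a 0.72 [257, 227, 274, 261] [ 0.539 -0.286  0.205] [0.06  0.19  0.215]
side carton 0.6 [173, 98, 200, 150] [0.408 0.277 0.122] [0.065 0.1   0.014]
```

View pics/side1.png

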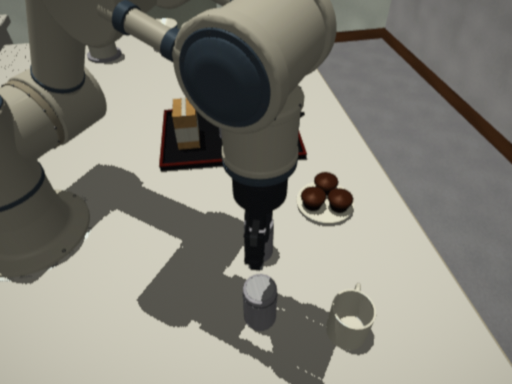

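The side view shows the gripper over T3 at (260,290), with the cakes at (326,195) and the mug at (355,310) undisturbed. The top view measures T1 upright at (0.536, 0.275) on the tray, and T2, the carton and the bowl where they were. Now T3.

```bash
python3 -m crank '[{"delta_rot":[0,0,0],"offset":[0,0,-40],"gripper":1},{"delta_rot":[0,0,0],"offset":[0,0,-80],"gripper":1},{"delta_rot":[0,0,0],"offset":[0,0,-110],"gripper":1},{"delta_rot":[0,0,0],"offset":[0,0,-135],"gripper":1},{"delta_rot":[0,0,0],"offset":[0,0,-155],"gripper":1},{"delta_rot":[0,0,0],"offset":[0,0,-161],"gripper":1},{"delta_rot":[0,0,0],"offset":[0,0,-161],"gripper":1}]' 75
python3 -m crank '[{"delta_rot":[0,0,0],"offset":[0,0,0],"gripper":-1},{"delta_rot":[0,0,0],"offset":[0,0,0],"gripper":-1},{"delta_rot":[0,0,0],"offset":[0,0,0],"gripper":-1},{"delta_rot":[0,0,0],"offset":[0,0,0],"gripper":-1},{"delta_rot":[0,0,0],"offset":[0,0,0],"gripper":-1},{"delta_rot":[0,0,0],"offset":[0,0,8],"gripper":-1},{"delta_rot":[0,0,0],"offset":[0,0,20],"gripper":-1},{"delta_rot":[0,0,0],"offset":[0,0,32],"gripper":-1},{"delta_rot":[0,0,0],"offset":[0,0,39],"gripper":-1},{"delta_rot":[0,0,0],"offset":[0,0,39],"gripper":-1},{"delta_rot":[0,0,0],"offset":[0,0,39],"gripper":-1},{"delta_rot":[0,0,0],"offset":[0,0,39],"gripper":-1}]' 75
python3 w.py
```

```text
time: 22.72
tool_pos: [0.5067, -0.337, 0.049]
tool_rot: [-0.0, 0.165, 0.986, 0.0]
ft_force: [1.0, 1.4, 0.4]
finger_gap: 0.0854
grip_force: 0.0
time: 24.22
tool_pos: [0.5064, -0.3369, 0.0875]
tool_rot: [-0.0, 0.165, 0.986, 0.0]
ft_force: [-0.7, -0.1, -4.6]
finger_gap: 0.0638
grip_force: 83.7
24.825 [ 0.5066 -0.3371  0.0879] [-0.02 -0.19 -4.78] [0.48 0.36 0.42] [-1.0000e-03 -9.2756e+01 -3.1237e+01]
```

T3 weighs about 0.49 kg, so it is the heaviest. I'll raise it so its underside is at 0.20 m.

```bash
python3 -m crank '[{"delta_rot":[0,0,0],"offset":[0,0,20],"gripper":-1},{"delta_rot":[0,0,0],"offset":[0,0,45],"gripper":-1},{"delta_rot":[0,0,0],"offset":[0,0,75],"gripper":-1},{"delta_rot":[0,0,0],"offset":[0,0,105],"gripper":-1},{"delta_rot":[0,0,0],"offset":[0,0,135],"gripper":-1},{"delta_rot":[0,0,0],"offset":[0,0,152],"gripper":-1},{"delta_rot":[0,0,0],"offset":[0,0,160],"gripper":-1},{"delta_rot":[0,0,0],"offset":[0,0,161],"gripper":-1},{"delta_rot":[0,0,0],"offset":[0,0,161],"gripper":-1},{"delta_rot":[0,0,0],"offset":[0,0,161],"gripper":-1},{"delta_rot":[0,0,0],"offset":[0,0,161],"gripper":-1},{"delta_rot":[0,0,0],"offset":[0,0,161],"gripper":-1}]' 75
python3 - <<'E'
from h import *
o=[]
for c in("top","side"):
    im,d=get_image(c);o.append(cv2.resize(im,(400,300)))
    for n in("tin_a","carton","bowl","mug","cakes"):
        for r in nets.trace(c,n):
            if r["score"]<.3: continue
            p=pts(c,d,r["region"]);zt=np.percentile(p[:,2],95);t=p[p[:,2]>zt-.012]
            print(c,n,round(r["score"],2),((np.percentile(t,2,axis=0)+np.percentile(t,98,axis=0))/2).round(3),"zmin",np.percentile(p[:,2],2).round(3))
cv2.imwrite("pics/end.png",np.hstack(o))
E
```

```text
time: 26.32
tool_pos: [0.5066, -0.3371, 0.2487]
tool_rot: [-0.0, 0.165, 0.986, 0.0]
ft_force: [0.6, 0.5, -4.1]
finger_gap: 0.0637
grip_force: 84.0
top tin_a 0.84 [ 0.488 -0.294  0.399] zmin 0.203
top tin_a 0.82 [0.535 0.274 0.117] zmin 0.018
top tin_a 0.82 [ 0.535 -0.178  0.111] zmin 0.01
top carton 0.83 [0.407 0.281 0.126] zmin 0.009
top bowl 0.66 [0.679 0.275 0.057] zmin 0.011
top mug 0.56 [ 0.667 -0.401  0.089] zmin 0.002
top cakes 0.65 [ 0.73  -0.061  0.059] zmin 0.012
side tin_a 0.84 [ 0.506 -0.347  0.304] zmin 0.204
side carton 0.93 [0.409 0.275 0.122] zmin 0.009
side mug 0.79 [ 0.669 -0.404  0.087] zmin 0.003
side cakes 0.8 [ 0.73  -0.067  0.056] zmin 0.011
```

View pics/end.png

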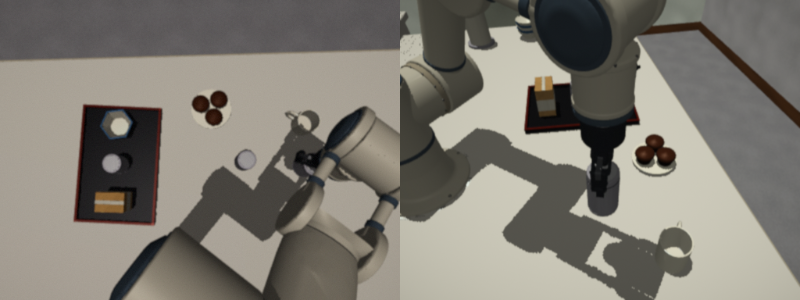

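The top view shows T1 at (112,162), between the carton and the bowl, and T2 in its place at (245,159). The side view shows T3 held upright at (602,190) with its underside near 0.20 m. Nothing else has moved.

```bash
python3 -c "
from rig import close_job
print(close_job())"
```

```text
the job is handed in; nothing more can be done
None
```

Job handed in: the lightest tin (about 0.15 kg) stands on the tray between the carton and the bowl, the middling one (about 0.27 kg) is back in its place, and the arm is holding the heaviest (about 0.49 kg) upright with its underside about 20 cm above the counter.

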